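# Swap the rubber mounts and hold the new one in the ratchet clamp

### The arm

A 6-joint arm with a two-finger parallel gripper is mounted at the origin on the work surface. World frame = base frame: x ahead of the robot, y to its left, z up, the work surface at z = 0. Lengths are in m, angles in degrees, forces in N, time in s.
With the tool pointing down it reaches from about 0.25 to 0.725 m from the base axis. Payload 9.7 kg.
Tool frame: the origin (TCP) lies at the very end of the fingers, on their centre line; the grasp point (between the pads) lies 19 mm behind it; z points along the fingers, y is the line along which they close (so a half turn about z gives the same grasp; the last joint's range is limited). The gripper opens to 85 mm and grips with 20 to 120 N. Pads are 22 mm wide; open, the fingers measure 114 mm over their backs; the gripper's body (76 mm by 85 mm) begins 54 mm behind the grasp point. The pads swing forward as they close: fully open they stand 13 mm farther back than shut.
Start: joints at [0, 4.979, 10.078, 95.1, 0, 90], TCP at [0.55, -0, 0.231] pointing down, gripper open.
Joint ranges: [-179.16, 179.16], [-48.56, 103.87], [-65.8, 70.77], [-126.05, 130.52], [-82.76, 87.17], [-180, 180]. Speed limits (degrees/s): [127.2, 127.2, 147.25, 180, 180, 180].

### API

Orientations are given as [roll, pitch, yaw] about the fixed x, y, z axes, in that order (R = Rz(yaw) Ry(pitch) Rx(roll)).
In Python, from workcell import bot gives the robot as it stands.
- The arm moves only by the tool step_arm, never from a script. Its argument "targets" is a list of rows, each a list of 3 entries, a list of its own where there are three numbers: the opening, from 0 (shut) to 1 (fully open), then the shift along the world's x, y, z in mm, then the turn, a rotation vector about the world's x, y, z in rad. In form: [[grip, [tx, ty, tz], [wx, wy, wz]], ...]. A call has 1 to 8 rows; each row is the pose to reach, as a shift and turn from the pose commanded when the call began; what a row does not reach only later rows make up. A row lasts 1/10 s, in which the tool goes at most 50 mm and 8.59 degrees, less where a joint would pass 70% of its speed; a pose out of reach is approached as far as the arm can. A call with a gripper value outside its range is refused whole. The fingers move at their own pace and stop on an object; "force" is the grip in N (left out, the last holds). Time passes only in rows, so rows that repeat a pose let the fingers close. It gives the time, the measured TCP pose, the force, the opening and the grip force at its end, in the units of the state.
- bot.get_obs(): the state, without advancing time (a new reading comes with each control period).
- bot.camera(name): name is "scene" or "side" or "wrist"; returns (picture, depth): 420x560x3 uint8, red, green, blue; 420x560 float32, m along the optical axis (not along the pixel's ray), 0 where there is no reading.
- bot.camera_params(name): a dict with "K" (3x3 intrinsics, pixels), "k1" (the pictures are not rectified: a ray, as slopes to the right and down, at radius r is drawn at 1 + k1 r^2 times it, then the intrinsics apply), "R" (3x3) and "t" (3): a world point X has camera coordinates R X + t. Camera axes: x right, y down, z forward; pixel columns grow to the right and rows downward; lengths in m; the calibration is good to about 2 mm. A picture is of the moment at which its call begins: read the wrist's pose just before it. camera_params takes no time and is no camera call; for the wrist camera it gives the pose at the moment of the call.
- bot.job_done(): hands the job in; it is judged then, once.
The state is a dict: "time": time; "q": joint angles; "qd": joint speeds; "joint_efforts": joint torques, N m; "ee_pos": TCP position; "tcp_rot": TCP orientation; "wrist_force": force on the tool from outside, world axes, zero at the start; "torque": the same for the moment, N m; "opening": finger opening in m; "grasp_force": force on a finger pad.
Only numpy, scipy, OpenCV 4.12 (cv2) and the standard library are available. Lean on these libraries where they do the work, as an engineer would, in place of code of your own. Each camera call takes 0.05 s, during which the arm holds its last target. There are 200 camera calls.

### The job

Swap the two rubber mounts: the one standing on the clamp's bed goes upright onto the middle of the plywood board, and the one from the board goes upright onto the middle of the clamp's bed. Then pump the clamp's trigger, and nothing else of the clamp, until the foot presses the mount against the stop and the foot's spring is about half closed, never all the way. The clamp has no lock, so finish while still holding the trigger squeezed in to keep that pressure, and leave the ring, the spanner and the jar where they are.

Things in the scene. Friction and masses are not known exactly. Their poses are not given: they have to be found in the camera images.
- tall_mount: the slim rubber buffer: upright black cylinder 42 mm diameter, 58 mm tall, thin steel end plates, an 8 mm steel stud standing another 14 mm above the top; 0.12 to 0.24 kg; origin at the centre of its underside, z up along its axis
- low_mount: the wide rubber buffer: upright black cylinder 54 mm diameter, 36 mm tall, thin steel end plates, an 8 mm steel stud standing another 14 mm above the top; 0.13 to 0.25 kg; origin at the centre of its underside, z up along its axis. One mount starts on the clamp's bed and the other on the board; which is which varies
- clamp: ratchet press clamp bolted to the bench. Base plate 80 mm wide (x), 255 long (y), 12 thick, its top is the bed. From +y to -y: stop (face at y +110 mm), bed, foot on its rod, grey housing (44 wide, y -36 to -112, 75 high) with the trigger lever and behind it the fixed grip post standing up to 150 mm above the bench; rod tail out of the -y end. Origin at bench level, z up
- bed (a point): centre of the clamp's seat, on the bed's surface 12 mm above the bench, 32 mm from the stop's face; axes as the clamp (y towards the stop)
- stop (a point): bottom centre, at bed level, of the stop's face that looks at the foot; the stop is a fixed steel block 50 mm wide (x), 20 mm thick, 40 mm high standing on the bed; axes as the clamp
- foot: the pressing foot: steel plate 40 mm wide, 30 mm high, 8 mm thick, 21 mm above the bed at its centre; origin at the centre of its pressing face (looks to +y, towards the stop). It advances towards the stop (clamp +y)
- rod (a joint): advance of the push rod towards the stop, m, 0 to 0.085; at 0 with the foot's spring relaxed the pressing face is 110 mm from the stop. Starts at 0.015 to 0.035. Driven by the trigger's ratchet, held back only by about 3 N of friction: let the trigger go and the foot's spring pushes the rod back until hardly any pressure (0 to 3 N) is left
- rod_bar: the steel push rod, 14 mm diameter, 160 mm long, 33 mm above the bench, with a 26 mm collar behind the foot; its tail sticks out of the housing at clamp -y. Origin 26 mm ahead of the collar's front face (the pressing face when the spring is relaxed). Not to be pushed by hand
- plunger (a joint): how far the foot's spring is closed, in m: 0 relaxed (18 mm of bare brass plunger between foot and the rod's collar), 0.018 fully closed; stiffness 1500 N/m, so 9 mm (half) is 13.5 N
- trigger (a joint): trigger angle, rad: 0 let go (it springs back by itself), 0.30 fully squeezed; positive moves its top to clamp -y, towards the grip post. Once a tooth engages (5 mm teeth, so up to 5 mm idle) squeezing advances the rod 0.06 m per rad, 12 to 16 mm in full; on the way back the rod stays. At lever_pad it needs 2 to 3 N for the return spring plus about the foot's force
- lever: the trigger lever: steel bar 26 mm wide (across the clamp), 12 mm thick, standing on a pivot 70 mm above the bench at clamp y = -58 mm, its top about 150 mm above the bench; let go it leans 0.15 rad towards the stop, fully squeezed 0.15 rad the other way. Origin at the pivot, z along the bar
- lever_pad (a point): centre of the lever's bar 58 mm above its pivot, the place to squeeze; it moves about 17 mm in a full squeeze. The outer face lies 6 mm further towards the stop
- grip_post (a point): centre of the fixed grip post at squeezing height, 128 mm above the bench; black post 28 mm wide, 18 thick, its outer face 9 mm further to clamp -y, its top 150 mm above the bench. Lever and post measure 54 mm over both outer faces let go, 36 mm fully squeezed. The post does not move: the lever's finger does all the travel
- board: square plywood board 110 x 110 x 12 mm fixed to the bench; origin under its centre
- board_mid (a point): centre of the board's top surface, 12 mm above the bench
- flange_ring: bystander: aluminium ring 100 mm outside, 12 mm thick, lying flat; origin at the centre of its underside
- spanner: bystander: spanner 170 mm long lying on the bench; origin at the middle of its underside
- stud_jar: bystander: clear jar 60 mm diameter, 70 mm tall; origin at the centre of its underside
There are look-alikes about, which are no part of the job. Leave any purple, red or yellow look-alike of the low_mount alone.

How it is judged (in metres and radians):
On the way, in this order (a step that is already met when the one before it is completed fails the run):
1. the two mounts have changed places, standing upright and let go, foot not yet on the mount ((((x of tall_mount in the frame of bed between -0.015 and 0.015 m and y of tall_mount in the frame of bed between -0.025 and 0.025 m and z of tall_mount in the frame of bed below 0.004 m and angle between tall_mount's own z axis and vertical below 0.1 rad) and (horizontal distance between low_mount and board_mid below 0.025 m and z of low_mount in the frame of board_mid below 0.004 m and angle between low_mount's own z axis and vertical below 0.1 rad) and distance of each of tall_mount, low_mount from where it was at the start of the episode above 0.1 m) or ((x of low_mount in the frame of bed between -0.015 and 0.015 m and y of low_mount in the frame of bed between -0.025 and 0.025 m and z of low_mount in the frame of bed below 0.004 m and angle between low_mount's own z axis and vertical below 0.1 rad) and (horizontal distance between tall_mount and board_mid below 0.025 m and z of tall_mount in the frame of board_mid below 0.004 m and angle between tall_mount's own z axis and vertical below 0.1 rad) and distance of each of low_mount, tall_mount from where it was at the start of the episode above 0.1 m)) and contact force between each of the fingers, the arm, foot and tall_mount below 0.5 N and contact force between each of the fingers, the arm, foot and low_mount below 0.5 N), for 0.2 s.
2. the foot, pumped forward, presses the mount in the bed ((contact force between foot and tall_mount above 2 N or contact force between foot and low_mount above 2 N)), for 0.1 s.
At the end, for the whole second after the job is handed in: Mounts swapped, upright: one within 15 mm across and 25 mm along of the bed's centre, the other within 25 mm of the board's; untouched. Foot on mount over 6 N, spring closed 5 to 14 of 18 mm; fingers still hold the trigger in (over 0.02 rad, 2 N) (((((x of tall_mount in the frame of bed between -0.015 and 0.015 m and y of tall_mount in the frame of bed between -0.025 and 0.025 m and z of tall_mount in the frame of bed below 0.004 m and angle between tall_mount's own z axis and vertical below 0.1 rad) and (horizontal distance between low_mount and board_mid below 0.025 m and z of low_mount in the frame of board_mid below 0.004 m and angle between low_mount's own z axis and vertical below 0.1 rad) and distance of each of tall_mount, low_mount from where it was at the start of the episode above 0.1 m) and contact force between foot and tall_mount above 6 N) or (((x of low_mount in the frame of bed between -0.015 and 0.015 m and y of low_mount in the frame of bed between -0.025 and 0.025 m and z of low_mount in the frame of bed below 0.004 m and angle between low_mount's own z axis and vertical below 0.1 rad) and (horizontal distance between tall_mount and board_mid below 0.025 m and z of tall_mount in the frame of board_mid below 0.004 m and angle between tall_mount's own z axis and vertical below 0.1 rad) and distance of each of low_mount, tall_mount from where it was at the start of the episode above 0.1 m) and contact force between foot and low_mount above 6 N)) and value of joint plunger between 0.005 and 0.014 m and value of joint trigger above 0.02 rad and contact force between the fingers and lever above 2 N and contact force between each of the fingers, the arm and tall_mount below 0.5 N and contact force between each of the fingers, the arm and low_mount below 0.5 N and linear speed of each of tall_mount, low_mount below 0.01 m/s); the arm keeps its last pose, push and grip.
It fails at once if the mount is crushed: the foot's spring closed beyond 16.5 mm, or more than 30 N on a mount (value of joint plunger above 0.0165 m or contact force between foot and tall_mount above 30 N or contact force between foot and low_mount above 30 N).
It fails at once if rod, foot or spring pushed by the robot directly instead of by the trigger (contact force between any of the fingers, the arm and foot above 4 N or contact force between any of the fingers, the arm and rod_bar above 4 N).
It fails at once if a mount tipped over (angle between any of tall_mount, low_mount's own z axis and vertical above 0.7 rad).
It fails at once if ring, spanner or jar moved more than 25 mm (distance of any of flange_ring, spanner, stud_jar from where it was at the start of the episode above 0.025 m).
It also fails if it takes over 72 s, if anything falls off the work surface, if the arm or the gripper's body presses on something with over 40 N, if the wrist force passes 120 N, or if a joint passes its speed limit or range.

## Working session

There is one attempt and no reset: what is moved stays moved. The work goes in short steps, Python scripts to look and compute and a tool call to move; the robot and the scene stay as the last step left them, time stands still between calls to the robot, and variables do not carry over. Pictures are saved under pics/ and viewed, at most 10 in all, crops included, and the job is handed in when it is done.

Besides the shell and the picture viewer there is one more tool, called after "Call:" as name(argument=value, ...), one argument or row to a line, values as JSON. step_arm: Moves the arm, as the interface text tells. Its arguments: {"type":"object","properties":{"targets":{"type":"array","items":{"type":"array"}},"force":{"type":"number"}},"required":["targets"]}

```bash
mkdir -p pics; ls
python3 - <<'E'
from workcell import bot
import cv2,numpy as np
o=bot.get_obs();print(o)
for n in("scene","side"):
    p,d=bot.camera(n);np.savez(f"{n}0.npz",p=p,d=d);cv2.imwrite(f"pics/{n}0.png",p[:,:,::-1]);c=bot.camera_params(n);print(n,c)
E
```

```text
pics
{'time': 0.0, 'q': array([-6.47905281e-04,  5.01113562e+00,  1.00333741e+01,  9.50992582e+01,
       -6.09181181e-04,  9.00006997e+01]), 'qd': array([ 0.01818277, -0.03307998,  0.03887787,  0.01316412, -0.07864174,
       -0.05030513]), 'joint_efforts': array([ 7.68234549e-04, -5.20392072e+01,  4.64802504e+01,  1.63646933e-02,
        2.23589603e-05, -6.77332673e-05]), 'ee_pos': array([ 5.49766319e-01, -9.24698368e-06,  2.30573055e-01]), 'tcp_rot': array([-1.79922980e+02,  6.10121185e-04,  8.99986532e+01]), 'wrist_force': array([ 0.38353626, -0.28815731,  0.25095791]), 'torque': array([0.0172131 , 0.00736805, 0.03688832]), 'grasp_force': 0.0, 'opening': 0.08540166251010002}
scene {'K': array([[544.51063734,   0.        , 280.34535866],
       [  0.        , 544.51063734, 210.035295  ],
       [  0.        ,   0.        ,   1.        ]]), 'k1': 0.01687420552590362, 'R': array([[-0.51922878,  0.8543429 , -0.0223535 ],
       [ 0.49121876,  0.27693153, -0.82584082],
       [-0.69936086, -0.43978078, -0.56346008]]), 't': array([ 0.27880081, -0.19517574,  1.80779387])}
side {'K': array([[430.55158063,   0.        , 285.15805297],
       [  0.        , 430.55158063, 210.20649943],
       [  0.        ,   0.        ,   1.        ]]), 'k1': -0.004011243520454766, 'R': array([[ 0.80744312, -0.58986876,  0.00951065],
       [-0.27825432, -0.39500541, -0.8755257 ],
       [ 0.52020202,  0.70429082, -0.48307794]]), 't': array([-0.4579128 ,  0.27219438,  0.87875235])}
```

View pics/scene0.png

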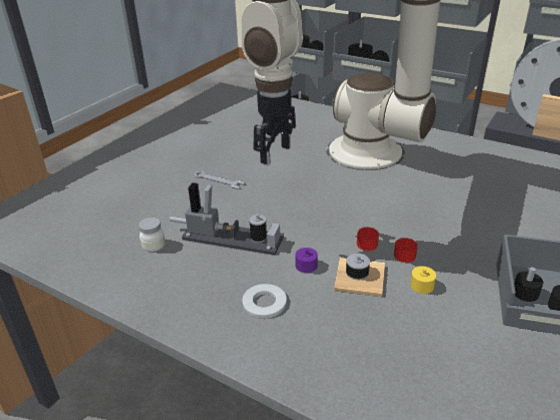

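View pics/side0.png

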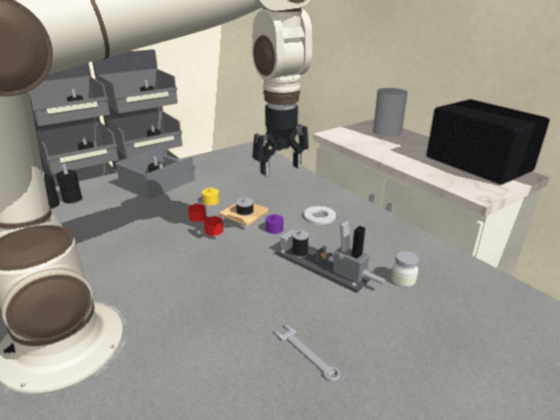

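The scene view shows the tall mount on the clamp's bed (258,228). The low mount is on the board (358,265), with the stop near (274,235), the lever (208,198) and the post (194,197). Look-alikes are purple, red ×2 and yellow. Next I turn these pixels into positions.

```bash
cat > h.py <<'E'
import numpy as np,cv2
from workcell import bot
def cloud(n,p=None,d=None,c=None):
    """world point per pixel"""
    c=c or bot.camera_params(n); K=c["K"]
    if d is None: p,d=bot.camera(n)
    v,u=np.mgrid[:420,:560].astype(float)
    D=np.array([c["k1"],0,0,0,0])
    s=cv2.undistortPoints(np.stack([u.ravel(),v.ravel()],1)[:,None],K,D)[:,0]
    X=np.c_[s,np.ones(len(s))]*d.reshape(-1,1)
    return p,d,((X-c["t"])@c["R"]).reshape(420,560,3)
def rect(m):
    return cv2.minAreaRect((m*1000).astype(np.float32))
E
python3 - <<'E'
from h import *
for n in("scene","side"):
    f=np.load(n+"0.npz");p,d,W=cloud(n,f["p"],f["d"]);hsv=cv2.cvtColor(p,cv2.COLOR_RGB2HSV)
    print(n)
    ok=(d>0)
    # plywood top
    m=ok&(hsv[...,0]>8)&(hsv[...,0]<25)&(hsv[...,1]>70)&(abs(W[...,2]-.012)<.008)&(W[...,0]>.3)&(W[...,0]<.9)
    nn,l,s,_=cv2.connectedComponentsWithStats(m.astype(np.uint8));
    b=l==1+s[1:,4].argmax();print("board",rect(W[b][:,:2]),np.median(W[b][:,2]),b.sum())
    tab=ok&(W[...,0]>.2)&(W[...,0]<.95)&(abs(W[...,1])<.5)
    t=tab&(abs(W[...,2])<.006);print("table z",np.median(W[t][:,2]))
    m=(tab&(W[...,2]>.006)&(W[...,2]<.17)).astype(np.uint8)
    nn,l,s,_=cv2.connectedComponentsWithStats(m)
    for i in range(1,nn):
        if s[i,4]>60:
            q=W[l==i];r=rect(q[:,:2]);print(s[i],"c",np.round(r[0]),np.round(r[1]),round(r[2],1),"zmax",q[:,2].max().round(3),"col",np.median(p[l==i],0))
E
```

```text
scene
board ((588.6068115234375, 250.14984130859375), (112.9979248046875, 109.41243743896484), 19.403278350830078) 0.012276796912285096 1114
table z 0.0006049460900045365
[200 172  29  12  88] c [ 393. -325.] [114.  25.] 89.5 zmax 0.012 col [158. 163. 168.]
[230 181  15   8  62] c [ 392. -247.] [42. 46.] 7.3 zmax 0.015 col [158.5 162.  170.5]
[ 170  183  114   72 3288] c [ 618. -124.] [ 87. 303.] 16.1 zmax 0.154 col [78. 80. 85.]
[139 218  26  34 693] c [ 736. -261.] [58. 60.] 32.4 zmax 0.074 col [150. 153. 150.]
[357 227  22  23 423] c [461. 213.] [58. 55.] 42.2 zmax 0.053 col [116.  28.  28.]
[394 238  24  24 459] c [457. 311.] [59. 53.] 20.3 zmax 0.054 col [115.  27.  27.]
[295 248  23  24 468] c [611. 118.] [59. 53.] 29.6 zmax 0.052 col [ 91.  48. 121.]
[ 334  254   51   42 1643] c [589. 250.] [113. 110.] 19.4 zmax 0.065 col [193. 172. 136.]
[410 267  26  26 535] c [540. 384.] [54. 58.] 78.1 zmax 0.052 col [193. 166.  69.]
[242 284  45  34 906] c [769.  99.] [102.  98.] 25.4 zmax 0.017 col [200. 207. 211.]
side
board ((588.03076171875, 245.77223205566406), (114.82275390625, 114.98220825195312), 19.65669822692871) 0.01211102769527777 470
table z 0.0003110449030717556
[202 188  18  17 231] c [538. 377.] [54. 53.] 52.9 zmax 0.051 col [230. 200.  62.]
[220 197  49  28 719] c [588. 246.] [115. 115.] 19.7 zmax 0.061 col [176. 168. 134.]
[188 203  36  32 578] c [457. 258.] [ 56. 158.] 3.0 zmax 0.052 col [132.5  29.   27. ]
[304 206  32  18 360] c [768.  92.] [99. 99.] 84.5 zmax 0.016 col [211.  213.5 212. ]
[266 214  18  19 291] c [610. 112.] [57. 50.] 55.1 zmax 0.052 col [115.  56. 147.]
[ 276  221  110   71 3389] c [ 615. -129.] [ 85. 300.] 15.1 zmax 0.152 col [83. 85. 86.]
[392 251  27  36 771] c [ 731. -272.] [57. 57.] 82.5 zmax 0.073 col [174. 174. 176.]
[275 324  66  57 560] c [ 391. -314.] [ 38. 170.] 3.2 zmax 0.011 col [171. 171. 174.]
```

```bash
python3 - <<'E'
from h import *
for n in("scene","side"):
    f=np.load(n+"0.npz");p,d,W=cloud(n,f["p"],f["d"])
    print(n);x,y,z=W[...,0],W[...,1],W[...,2];ok=d>0
    reg=ok&(abs(x-.617)<.13)&(abs(y+.127)<.19)
    b=reg&(z>.005)&(z<.018);r=rect(W[b][:,:2]);print("base",r)
    q=W[reg&(z>.006)&(z<.17)]; c,e,_=cv2.PCACompute2(W[b][:,:2],None)[:3]; print("pca",c,np.degrees(np.arctan2(e[0][1],e[0][0])))
    for a,lo,hi in(("lever/post top",.125,.2),("h85-120",.085,.12),("65-82",.066,.082)):
        m=(reg&(z>lo)&(z<hi)).astype(np.uint8);k,l,s,_=cv2.connectedComponentsWithStats(m)
        for i in range(1,k):
            if s[i,4]>8:Q=W[l==i];print(a,s[i],rect(Q[:,:2]),Q[:,2].max(),np.median(p[l==i],0))
    # low mount on board: steel top plate z=.048
    for a,cx,cy,zt in(("low",.588,.248,.048),):
        m=ok&(np.hypot(x-cx,y-cy)<.06)&(abs(z-zt)<.005);Q=W[m];print(a,cv2.minEnclosingCircle((Q[:,:2]*1000).astype(np.float32)),Q.mean(0),m.sum())
        m=ok&(np.hypot(x-cx,y-cy)<.06)&(z>.054);print(W[m].mean(0),m.sum())
E
python3 - <<'E'
import cv2,numpy as np
a=cv2.imread('pics/scene0.png')[170:270,160:300];b=cv2.imread('pics/side0.png')[205:305,260:400]
cv2.imwrite('pics/crop1.png',cv2.resize(np.vstack([a,b]),None,fx=3,fy=3,interpolation=cv2.INTER_CUBIC))
E
```

```text
scene
base ((617.3687133789062, -123.43995666503906), (373.45623779296875, 256.9755859375), 89.69317626953125)
pca [[ 0.62720099 -0.08831761]] 108.95359754798096
lever/post top [188 183  11  15 128] ((634.9767456054688, -193.79039001464844), (32.04389572143555, 19.180158615112305), 14.9398775100708) 0.15444633904099808 [23. 22. 24.]
lever/post top [205 185   7  14  78] ((625.0089721679688, -153.76734924316406), (29.681869506835938, 15.027557373046875), 5.069480895996094) 0.15360778259434635 [108.5 112.  116. ]
h85-120 [190 195  11  16 120] ((636.4232788085938, -192.8782501220703), (29.72412109375, 19.717693328857422), 21.185428619384766) 0.11970486875275078 [19. 18. 21.]
h85-120 [204 196   8  17  84] ((627.1744384765625, -157.55300903320312), (30.262351989746094, 14.275768280029297), 5.148344039916992) 0.11986853007714433 [105.5 107.5 111.5]
65-82 [185 207  33  14 281] ((632.1220703125, -179.049072265625), (49.203895568847656, 78.13863372802734), 16.617408752441406) 0.08177718982622123 [84. 89. 92.]
65-82 [249 215  17  12 144] ((586.591064453125, -36.05987548828125), (45.949806213378
[... 1195 characters left out ...]
907470703125) 0.11996683462355512 [28. 27. 29.]
65-82 [293 231  16  10 130] ((584.9559326171875, -42.394493103027344), (42.39378356933594, 39.434993743896484), 53.07804870605469) 0.08166456847787484 [163.5 165.  167. ]
65-82 [334 247  36  20 323] ((630.6077270507812, -184.98892211914062), (52.2068977355957, 75.84606170654297), 14.573063850402832) 0.08182999112650562 [106. 107. 109.]
65-82 [396 251  23  15 204] ((727.3413696289062, -269.67254638671875), (38.98860168457031, 52.400848388671875), 0.26975834369659424) 0.07282833617667375 [173.5 174.  177. ]
low ((585.1813354492188, 236.26187133789062), 29.092029571533203) [0.58187585 0.23267378 0.0480824 ] 133
[0.58571335 0.23772675 0.05931047] 7
```

View pics/crop1.png

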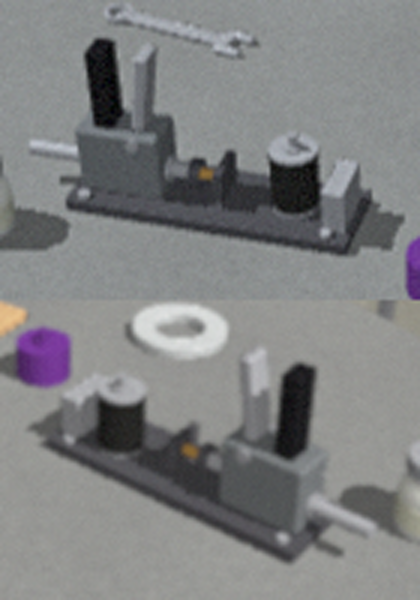

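The crop shows the foot plate with its brass plunger between housing and tall mount. The lever (grey) is on the stop side and the post (black) behind it; clamp yaw is about 15.5°. I'll go above the tall mount and check it with the wrist camera.

Call:
step_arm(
  targets=[
    [1, [18, -20, 0], [0, 0, 0.14]],
    [1, [36, -39, 0], [0, 0, 0.27]],
    [1, [36, -39, 0], [0, 0, 0.27]],
    [1, [36, -39, 0], [0, 0, 0.27]],
  ],
)

```text
time: 0.5
ee_pos: [0.5859, -0.0392, 0.2306]
tcp_rot: [-179.9, -0.0, 105.3]
wrist_force: [0.1, -0.0, 0.8]
opening: 0.0855
grasp_force: 0.0
```

```bash
cat >> h.py <<'E'
def look(name):
    c=bot.camera_params("wrist");o=bot.get_obs();p,d=bot.camera("wrist")
    cv2.imwrite(f"pics/{name}.png",p[:,:,::-1]);_,_,W=cloud("wrist",p,d,c);print(o["time"],o["ee_pos"],o["tcp_rot"])
    return p,d,W
def plate(p,d,W,cx,cy,zt,r,tol=.004):
    x,y,z=W[...,0],W[...,1],W[...,2]
    m=(d>0)&(np.hypot(x-cx,y-cy)<r+.02)&(abs(z-zt)<tol)
    q=(W[m][:,:2]*1000).astype(np.float32)
    s=(d>0)&(np.hypot(x-cx,y-cy)<r+.02)&(z>zt+.008)&(z<zt+.02)
    return cv2.minEnclosingCircle(q),q.mean(0),m.sum(),"stud",W[s].mean(0)*1000,s.sum()
E
python3 - <<'E'
from h import *
p,d,W=look("w1")
print(plate(p,d,W,.586,-.039,.070,.021))
E
```

```text
0.5 [ 0.58588728 -0.03922394  0.23056188] [-1.79924608e+02 -3.44611013e-02  1.05330916e+02]
(((586.080810546875, -38.20792007446289), 21.021873474121094), array([585.9322 , -37.60664], dtype=float32), np.int64(1147), 'stud', array([585.93957284, -37.72750323,  82.25155448]), np.int64(56))
```

View pics/w1.png

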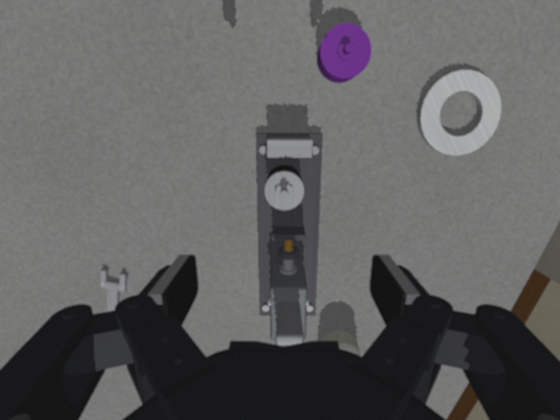

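Wrist view: tall mount's top at (284,190), stop (290,149), foot and brass plunger around (288,245), all in line with the image's vertical, so the yaw is right. I measure the clamp, then grasp.

Run:
```python
from h import *
p,d,W=look("w2");x,y,z=W[...,0],W[...,1],W[...,2];ok=(d>0)
O=np.array([.6117,-.1107]);a=np.radians(15.5);u=(x-O[0])*np.cos(a)+(y-O[1])*np.sin(a);v=-(x-O[0])*np.sin(a)+(y-O[1])*np.cos(a)
b=ok&(abs(u)<.06)&(v>-.05)&(v<.15)&(abs(z-.012)<.004);print("base",rect(W[b][:,:2]), "uv",np.percentile(u[b],[1,99]),v[b].max(), np.median(z[b]))
s=ok&(abs(u)<.04)&(v>.095)&(v<.15)&(abs(z-.052)<.004);print("stop",rect(W[s][:,:2]),"uv",np.percentile(u[s],[2,98]),np.percentile(v[s],[2,98]))
f=ok&(abs(u)<.03)&(v>-.03)&(v<.05)&(z>.038)&(z<.056);print("foot",np.percentile(u[f],[2,98]),np.percentile(v[f],[2,50,98]),np.percentile(z[f],[5,95]))
```

```text
0.55 [ 0.58567154 -0.03885077  0.2308577 ] [-1.79944624e+02 -2.74565595e-02  1.05353460e+02]
base ((600.4160766601562, -69.81705474853516), (80.31716918945312, 185.12796020507812), 15.098201751708984) uv [-0.03940836  0.03955152] 0.13521561185392242 0.010565521861911335
stop ((582.534423828125, -2.086904525756836), (49.065467834472656, 34.782615661621094), 14.704095840454102) uv [-0.02314694  0.02428824] [0.09765194 0.12909555]
foot [-0.01842671  0.01849119] [-0.0260179   0.01400717  0.01940895] [0.03842133 0.04734791]
```

Call:
step_arm(
  targets=[
    [1, [0, 1, -50], [0, 0, 0]],
    [1, [0, 1, -100], [0, 0, 0]],
    [1, [0, 1, -150], [0, 0, 0]],
    [1, [0, 1, -198], [0, 0, 0]],
    [0.3, [0, 1, -198], [0, 0, 0]],
    [0.3, [0, 1, -198], [0, 0, 0]],
    [0.3, [0, 1, -198], [0, 0, 0]],
    [0.3, [0, 1, -198], [0, 0, 0]],
  ],
  force=40,
)

```text
time: 1.4
ee_pos: [0.5879, -0.038, 0.0371]
tcp_rot: [179.7, 0.1, 105.5]
wrist_force: [-2.3, 0.4, 8.9]
opening: 0.0411
grasp_force: 41.6
```

Call:
step_arm(
  targets=[
    [0.3, [0, 0, 25], [0, 0, 0]],
    [0.3, [0, 0, 60], [0, 0, 0]],
    [0.3, [-20, 20, 70], [0, 0, 0]],
    [0.3, [-50, 50, 70], [0, 0, 0]],
    [0.3, [-86, 88, 40], [0, 0, 0]],
    [0.3, [-86, 88, 10], [0, 0, 0]],
    [0.3, [-86, 88, -4], [0, 0, 0]],
    [0.3, [-86, 88, -10], [0, 0, 0]],
  ],
)

```text
time: 2.2
ee_pos: [0.4996, 0.0502, 0.025]
tcp_rot: [-180.0, -0.1, 105.5]
wrist_force: [-26.5, 3.1, 51.3]
opening: 0.0411
grasp_force: 46.8
```

Call:
step_arm(
  targets=[
    [0.3, [0, 0, 3], [0, 0, 0]],
    [1, [0, 0, 3], [0, 0, 0]],
    [1, [0, 0, 3], [0, 0, 0]],
    [1, [0, 0, 3], [0, 0, 0]],
    [1, [0, 0, 40], [0, 0, 0]],
    [1, [0, 0, 90], [0, 0, 0]],
    [1, [30, 40, 140], [0, 0, 0]],
    [1, [60, 80, 170], [0, 0, 0]],
  ],
)

```text
time: 3.0
ee_pos: [0.547, 0.1111, 0.1805]
tcp_rot: [179.8, 0.0, 105.3]
wrist_force: [1.8, 1.0, 0.2]
opening: 0.0854
grasp_force: 0.0
```

Call:
step_arm(
  targets=[
    [1, [12, 45, 15], [0, 0, 0]],
    [1, [25, 90, 30], [0, 0, 0]],
    [1, [25, 109, 30], [0, 0, 0]],
    [1, [25, 109, 30], [0, 0, 0]],
    [1, [25, 109, 30], [0, 0, 0]],
  ],
)

```text
time: 3.5
ee_pos: [0.5707, 0.2198, 0.2064]
tcp_rot: [-179.9, 0.0, 105.5]
wrist_force: [-0.2, 0.1, -0.3]
opening: 0.0855
grasp_force: 0.0
```

Run:
```python
from h import *
p,d,W=look("w3")
print(plate(p,d,W,.586,.240,.048,.027))
x,y,z=W[...,0],W[...,1],W[...,2];b=(d>0)&(np.hypot(x-.588,y-.248)<.09)&(abs(z-.012)<.005)&(p[...,0]>p[...,2].astype(int)+15)
print("board",rect(W[b][:,:2]),b.sum(),np.median(z[b]))
p,d=bot.camera("scene");p,d,W=cloud("scene",p,d);print(plate(p,d,W,.5,.05,.058,.021))
```

```text
3.5 [0.5706778  0.21983812 0.20641237] [-1.79934217e+02  2.80702089e-02  1.05500438e+02]
(((583.916015625, 239.17982482910156), 27.115535736083984), array([583.6419 , 239.85532], dtype=float32), np.int64(2041), 'stud', array([583.85488585, 239.51528766,  60.49337839]), np.int64(53))
board ((587.2123413085938, 248.67616271972656), (109.92559814453125, 110.6140365600586), 19.368709564208984) 6879 0.010553903544423635
(((500.655029296875, 52.479732513427734), 22.71412467956543), array([504.0463  ,  52.622387], dtype=float32), np.int64(117), 'stud', array([502.83252527,  51.67443075,  70.27363255]), np.int64(10))
```

View pics/w3.png

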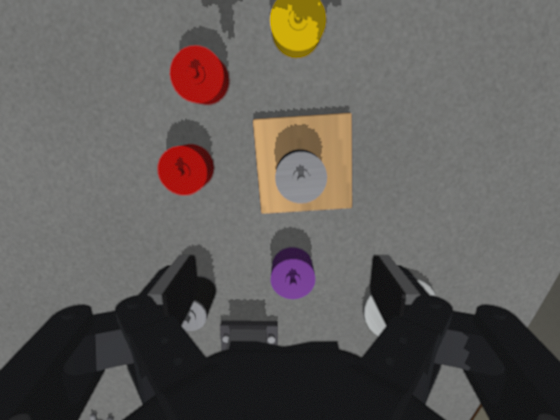

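Wrist view: low mount (300,175) on the board, centred a little toward the clamp. The tall one is parked upright at (195,315). Grasping the low mount.

Call:
step_arm(
  targets=[
    [1, [13, 20, -45], [0, 0, 0]],
    [1, [13, 20, -95], [0, 0, 0]],
    [1, [13, 20, -145], [0, 0, 0]],
    [1, [13, 20, -189], [0, 0, 0]],
    [0.5, [13, 20, -189], [0, 0, 0]],
    [0.5, [13, 20, -187], [0, 0, 0]],
    [0.5, [13, 20, -187], [0, 0, 0]],
    [0.5, [13, 20, -187], [0, 0, 0]],
  ],
  force=40,
)

```text
time: 4.4
ee_pos: [0.5855, 0.2406, 0.0233]
tcp_rot: [179.7, -0.0, 105.4]
wrist_force: [-0.8, 0.4, -2.1]
opening: 0.0529
grasp_force: 42.7
```

Call:
step_arm(
  targets=[
    [0.5, [0, 0, 40], [0, 0, 0]],
    [0.5, [0, 0, 85], [0, 0, 0]],
    [0.5, [1, -45, 85], [0, 0, 0]],
    [0.5, [2, -90, 85], [0, 0, 0]],
    [0.5, [3, -138, 85], [0, 0, 0]],
    [0.5, [4, -186, 85], [0, 0, 0]],
    [0.5, [5, -234, 85], [0, 0, 0]],
    [0.5, [5.5, -275, 85], [0, 0, 0]],
  ],
)

```text
time: 5.2
ee_pos: [0.5898, -0.0372, 0.1071]
tcp_rot: [179.8, 0.1, 105.4]
wrist_force: [0.5, -0.4, -2.0]
opening: 0.0529
grasp_force: 43.4
```

Call:
step_arm(
  targets=[
    [0.5, [0, 0, 0], [0, 0, 0]],
    [0.5, [0, 0, 0], [0, 0, 0]],
  ],
)

```text
time: 5.4
ee_pos: [0.5899, -0.0357, 0.1066]
tcp_rot: [179.9, 0.0, 105.4]
wrist_force: [-0.4, 0.8, -2.0]
opening: 0.0532
grasp_force: 43.4
```

Run:
```python
from h import *
p,d,W=look("w4")
o=bot.get_obs()["ee_pos"]
print(plate(p,d,W,o[0],o[1],o[2]+.0247,.027,.006))
```

```text
5.4 [ 0.58987731 -0.03572462  0.10657263] [1.79880588e+02 2.47357500e-02 1.05351355e+02]
(((588.4351196289062, -29.10858726501465), 40.11457443237305), array([589.40076, -32.7553 ], dtype=float32), np.int64(10753), 'stud', array([588.95200517, -30.74910779, 144.31293981]), np.int64(1652))
```

Call:
step_arm(
  targets=[
    [0.5, [1, 0, -45], [0, 0, 0]],
    [0.5, [1, 0, -72], [0, 0, 0]],
    [0.5, [1, 0, -80], [0, 0, 0]],
    [0.5, [1, 0, -83], [0, 0, 0]],
    [0.5, [1, 0, -83], [0, 0, 0]],
  ],
)

```text
time: 5.95
ee_pos: [0.5909, -0.0336, 0.0235]
tcp_rot: [179.9, 0.0, 105.6]
wrist_force: [0.3, -0.1, -1.6]
opening: 0.053
grasp_force: 43.3
```

Call:
step_arm(
  targets=[
    [0.5, [0, -1, -1], [0, 0, 0]],
    [0.5, [0, -1, -1], [0, 0, 0]],
  ],
)

```text
time: 6.15
ee_pos: [0.5915, -0.0346, 0.023]
tcp_rot: [179.8, -0.0, 105.5]
wrist_force: [-1.7, 3.6, 5.0]
opening: 0.0529
grasp_force: 44.1
```

Touching. I release, rise and look.

Call:
step_arm(
  targets=[
    [1, [0, 0, 0], [0, 0, 0]],
    [1, [0, 0, 0], [0, 0, 0]],
    [1, [0, 0, 0], [0, 0, 0]],
    [1, [0, 0, 30], [0, 0, 0]],
    [1, [0, 0, 80], [0, 0, 0]],
    [1, [0, 0, 130], [0, 0, 0]],
    [1, [-25, 10, 170], [0, 0, 0]],
    [1, [-25, 10, 170], [0, 0, 0]],
  ],
)

```text
time: 6.95
ee_pos: [0.566, -0.0254, 0.1981]
tcp_rot: [179.5, 0.2, 105.5]
wrist_force: [1.6, 0.6, 0.8]
opening: 0.0854
grasp_force: 0.0
```

Run:
```python
from h import *
p,d,W=look("w5")
print(plate(p,d,W,.591,-.036,.048,.027))
print(plate(p,d,W,.5,.05,.058,.021))
```

```text
6.95 [ 0.5659667  -0.02535914  0.19807568] [1.79511163e+02 1.53377326e-01 1.05487013e+02]
(((588.1851806640625, -24.950332641601562), 37.56448745727539), array([589.09717 , -25.879343], dtype=float32), np.int64(2567), 'stud', array([591.59983771, -34.23518906,  60.25062342]), np.int64(57))
(((501.93304443359375, 49.851478576660156), 21.024106979370117), array([502.1781  ,  50.121437], dtype=float32), np.int64(1631), 'stud', array([501.72329566,  50.10361757,  70.22303535]), np.int64(76))
```

Call:
step_arm(
  targets=[
    [1, [-30, 37, 0], [0, 0, 0]],
    [1, [-64, 75, 0], [0, 0, 0]],
    [1, [-64, 75, -45], [0, 0, 0]],
    [1, [-64, 75, -95], [0, 0, 0]],
    [1, [-64, 75, -145], [0, 0, 0]],
    [1, [-64, 75, -173], [0, 0, 0]],
    [1, [-64, 75, -173], [0, 0, 0]],
  ],
)

```text
time: 7.7
ee_pos: [0.4978, 0.0487, 0.0125]
tcp_rot: [-179.5, -0.1, 105.5]
wrist_force: [-0.4, -0.2, 1.0]
opening: 0.0853
grasp_force: 0.0
```

Call:
step_arm(
  targets=[
    [0.3, [0, 0, 0], [0, 0, 0]],
    [0.3, [0, 0, 0], [0, 0, 0]],
    [0.3, [0, 0, 0], [0, 0, 0]],
    [0.3, [0, 0, 0], [0, 0, 0]],
    [0.3, [0, 0, 0], [0, 0, 0]],
  ],
  force=40,
)

```text
time: 8.2
ee_pos: [0.5026, 0.0493, 0.0201]
tcp_rot: [179.8, 0.0, 105.5]
wrist_force: [-1.2, -0.5, 5.9]
opening: 0.041
grasp_force: 40.0
```

Call:
step_arm(
  targets=[
    [0.3, [0, 0, 40], [0, 0, 0]],
    [0.3, [0, 0, 75], [0, 0, 0]],
    [0.3, [18, 40, 85], [0, 0, 0]],
    [0.3, [36, 84, 85], [0, 0, 0]],
    [0.3, [55, 128, 85], [0, 0, 0]],
    [0.3, [73, 172, 85], [0, 0, 0]],
    [0.3, [85, 200, 75], [0, 0, 0]],
    [0.3, [85, 200, 75], [0, 0, 0]],
  ],
)

```text
time: 9.0
ee_pos: [0.5868, 0.2526, 0.0915]
tcp_rot: [-179.9, -0.0, 105.7]
wrist_force: [-1.1, -1.1, -3.1]
opening: 0.0413
grasp_force: 41.9
```

Call:
step_arm(
  targets=[
    [0.3, [0, 0, -30], [0, 0, 0]],
    [0.3, [0, 0, -53], [0, 0, 0]],
    [0.3, [0, 0, -61], [0, 0, 0]],
    [0.3, [0, 0, -61], [0, 0, 0]],
  ],
)

```text
time: 9.4
ee_pos: [0.5861, 0.2486, 0.0329]
tcp_rot: [-180.0, 0.0, 105.4]
wrist_force: [-0.1, -0.3, -2.5]
opening: 0.0414
grasp_force: 42.1
```

Call:
step_arm(
  targets=[
    [0.3, [1, 0, -1.5], [0, 0, 0]],
    [0.3, [1, 0, -1.5], [0, 0, 0]],
  ],
)

```text
time: 9.6
ee_pos: [0.5877, 0.2489, 0.032]
tcp_rot: [179.9, -0.0, 105.5]
wrist_force: [-3.3, -1.3, 5.7]
opening: 0.041
grasp_force: 42.5
```

Call:
step_arm(
  targets=[
    [1, [0, 0, 0], [0, 0, 0]],
    [1, [0, 0, 0], [0, 0, 0]],
    [1, [0, 0, 0], [0, 0, 0]],
    [1, [0, 0, 40], [0, 0, 0]],
    [1, [0, 0, 90], [0, 0, 0]],
    [1, [0, 0, 140], [0, 0, 0]],
    [1, [0, -20, 180], [0, 0, 0]],
    [1, [-10, -40, 200], [0, 0, 0]],
  ],
)

```text
time: 10.4
ee_pos: [0.5785, 0.2093, 0.2345]
tcp_rot: [179.7, -0.0, 105.5]
wrist_force: [0.2, -0.5, 0.8]
opening: 0.0853
grasp_force: 0.0
```

Run:
```python
from h import *
p,d,W=look("w6")
print(plate(p,d,W,.5872,.2487,.070,.021))
```

```text
10.4 [0.57850868 0.2092749  0.2344826 ] [ 1.79719825e+02 -1.41113262e-02  1.05510391e+02]
(((588.0346069335938, 249.81265258789062), 21.01082992553711), array([587.78015, 250.1827 ], dtype=float32), np.int64(1228), 'stud', array([587.90092344, 249.87067072,  82.41840269]), np.int64(54))
```

Call:
step_arm(
  targets=[
    [0.8, [5, -40, 10], [0, 0, -0.14]],
    [0.8, [10, -85, 20], [0, 0, -0.28]],
    [0.8, [15, -130, 20], [0, 0, -0.42]],
    [0.8, [20, -175, 20], [0, 0, -0.56]],
    [0.8, [25, -220, 20], [0, 0, -0.7]],
    [0.8, [30, -265, 20], [0, 0, -0.84]],
    [0.8, [40, -310, 20], [0, 0, -0.98]],
    [0.8, [50, -350, 20], [0, 0, -1.12]],
  ],
)

```text
time: 11.25
ee_pos: [0.6274, -0.143, 0.2505]
tcp_rot: [180.0, -0.0, 40.9]
wrist_force: [0.7, 1.1, -0.6]
opening: 0.0683
grasp_force: 0.0
```

Call:
step_arm(
  targets=[
    [0.8, [2, -20, 0], [0, 0, -0.15]],
    [0.8, [3.5, -38, 0], [0, 0, -0.3]],
    [0.8, [3.5, -38, 0], [0, 0, -0.445]],
    [0.8, [3.5, -38, 0], [0, 0, -0.445]],
    [0.8, [3.5, -38, 0], [0, 0, -0.445]],
  ],
)

```text
time: 11.75
ee_pos: [0.6309, -0.1786, 0.2504]
tcp_rot: [-180.0, 0.0, 16.1]
wrist_force: [-0.2, -0.0, 0.4]
opening: 0.0683
grasp_force: 0.0
```

Run:
```python
from h import *
p,d,W=look("w7");x,y,z=W[...,0],W[...,1],W[...,2];ok=d>0
O=np.array([.6117,-.1107]);a=np.radians(15.3);u=(x-O[0])*np.cos(a)+(y-O[1])*np.sin(a);v=-(x-O[0])*np.sin(a)+(y-O[1])*np.cos(a)
m=(ok&(z>.11)&(z<.158)&(abs(u)<.05)&(abs(v+.07)<.07)).astype(np.uint8);k,l,s,_=cv2.connectedComponentsWithStats(m)
for i in range(1,k):
    if s[i,4]>20:q=l==i;print(s[i],np.percentile(u[q],[2,98]),np.percentile(v[q],[2,98]),np.percentile(z[q],[2,98]),np.median(p[q],0))
```

```text
11.75 [ 0.63093288 -0.17861829  0.25035565] [-1.79990609e+02  8.22896836e-03  1.60571948e+01]
[292 185  23  40 817] [-0.01343355  0.01310428] [-0.09615998 -0.07890359] [0.11364532 0.14960952] [32. 31. 34.]
[250 186  22  37 660] [-0.01217134  0.01218719] [-0.05700759 -0.04119595] [0.11338872 0.14991368] [115. 116. 119.]
```

View pics/w7.png

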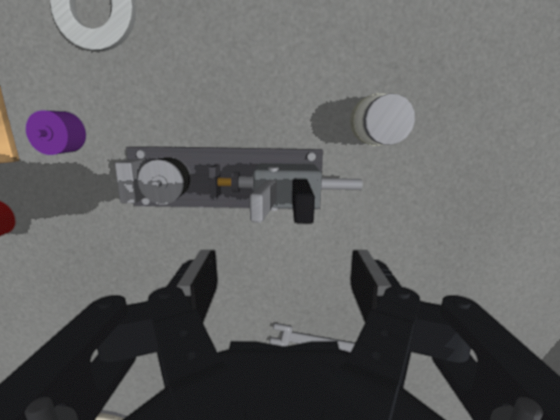

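Wrist view: post (303,200) and lever (261,195) sit between the finger lines, and the low mount (160,182) stands on the bed next to the stop. I lower the fingers over both.

Call:
step_arm(
  targets=[
    [0.8, [0, 0, -50], [0, 0, -0.013]],
    [0.8, [0, 0, -85], [0, 0, -0.013]],
    [0.8, [0, 0, -110], [0, 0, -0.013]],
    [0.8, [0, 0, -130], [0, 0, -0.013]],
    [0.8, [0, 0, -141], [0, 0, -0.013]],
    [0.8, [0, 0, -141], [0, 0, -0.013]],
    [0.8, [0, 0, -141], [0, 0, -0.013]],
  ],
  force=60,
)

```text
time: 12.5
ee_pos: [0.6313, -0.1786, 0.1106]
tcp_rot: [180.0, -0.1, 15.1]
wrist_force: [-0.1, 0.6, 1.2]
opening: 0.068
grasp_force: 0.0
```

Call:
step_arm(
  targets=[
    [0.8, [1.6, -6, 0], [0, 0, 0]],
    [0.8, [2.4, -9, 0], [0, 0, 0]],
    [0.8, [3.2, -12, 0], [0, 0, 0]],
    [0.8, [4, -15, 0], [0, 0, 0]],
    [0.8, [4.8, -18, 0], [0, 0, 0]],
    [0.8, [5.3, -20, 0], [0, 0, 0]],
    [0.8, [5.3, -20, 0], [0, 0, 0]],
  ],
)

```text
time: 13.2
ee_pos: [0.6365, -0.1987, 0.1102]
tcp_rot: [-180.0, -0.1, 15.1]
wrist_force: [-1.3, 4.9, 5.1]
opening: 0.0684
grasp_force: 3.0
```

```bash
cat >> h.py <<'E'
def foot():
    # foot and mount seen by scene & side cameras, clamp-frame v (m)
    O=np.array([.6117,-.1107]);a=np.radians(15.3)
    for n in("scene","side","wrist"):
        c=bot.camera_params(n);p,d=bot.camera(n);_,_,W=cloud(n,p,d,c);x,y,z=W[...,0],W[...,1],W[...,2]
        u=(x-O[0])*np.cos(a)+(y-O[1])*np.sin(a);v=-(x-O[0])*np.sin(a)+(y-O[1])*np.cos(a)
        r=(d>0)&(abs(u)<.022)&(v>-.035)&(v<.075)
        f=r&(z>.030)&(z<.052)&(p.max(2)<75)&(v<.056);h=cv2.cvtColor(p,cv2.COLOR_RGB2HSV)
        b=r&(h[...,1]>120)&(h[...,0]<25)&(h[...,0]>5)
        s=(d>0)&(abs(u)<.03)&(abs(v-.078)<.03)&(z>.054)&(z<.066)
        print(n,"foot",f.sum(),np.round(np.percentile(v[f],[2,50,98])*1e3,1) if f.any() else "","brass",b.sum(),np.round(np.percentile(v[b],[5,95])*1e3,1) if b.any() else "","stud u,v",np.round([u[s].mean()*1e3,v[s].mean()*1e3],1) if s.any() else "")
        cv2.imwrite(f"pics/{n}_last.png",p[:,:,::-1])
E
python3 -c "
from h import *
foot()"
```

```text
scene foot 97 [-34.2  29.9  34.7] brass 14 [ 7.1 16.4] stud u,v [ 2.6 79.7]
side foot 120 [-3.2 24.4 55.2] brass 14 [11.4 21.5] stud u,v [-2.1 78.5]
wrist foot 1843 [-2.1 24.4 55.1] brass 219 [11.2 23.9] stud u,v [ 1.3 77.3]
```

Call:
step_arm(
  targets=[
    [0.8, [-2.6, 10, 0], [0, 0, 0]],
    [0.8, [-5.3, 20, 0], [0, 0, 0]],
    [0.8, [-5.3, 20, 0], [0, 0, 0]],
    [0.8, [-3.7, 14, 0], [0, 0, 0]],
    [0.8, [-2.1, 8, 0], [0, 0, 0]],
    [0.8, [-1, 4, 0], [0, 0, 0]],
    [0.8, [0, 0, 0], [0, 0, 0]],
    [0.8, [0, 0, 0], [0, 0, 0]],
  ],
)

```text
time: 14.15
ee_pos: [0.6365, -0.1991, 0.1101]
tcp_rot: [-180.0, -0.1, 15.0]
wrist_force: [-1.7, 4.2, 6.0]
opening: 0.0682
grasp_force: 2.8
```

```bash
python3 -c "
from h import *
foot()"
```

```text
scene foot 101 [-34.9  43.5  49.5] brass 13 [23.8 32.2] stud u,v [ 2.9 79.4]
side foot 102 [12.1 38.9 54.4] brass 13 [29.1 37.7] stud u,v [-1.2 82.9]
wrist foot 1777 [13.6 39.8 54.9] brass 217 [26.9 39.4] stud u,v [ 1.3 77.4]
```

Call:
step_arm(
  targets=[
    [0.8, [-2.6, 10, 0], [0, 0, 0]],
    [0.8, [-5.3, 20, 0], [0, 0, 0]],
    [0.8, [-5.3, 20, 0], [0, 0, 0]],
    [0.8, [-3.7, 14, 0], [0, 0, 0]],
    [0.8, [-2.6, 10, 0], [0, 0, 0]],
    [0.8, [-1.6, 6, 0], [0, 0, 0]],
    [0.8, [-1.6, 6, 0], [0, 0, 0]],
  ],
)

```text
time: 15.0
ee_pos: [0.6349, -0.1933, 0.1099]
tcp_rot: [-180.0, -0.0, 15.0]
wrist_force: [-0.5, 4.1, 2.5]
opening: 0.0682
grasp_force: 1.8
```

Call:
step_arm(
  targets=[
    [0.8, [0.5, -2, 0], [0, 0, 0]],
    [0.8, [0.8, -3, 0], [0, 0, 0]],
    [0.8, [0.8, -3, 0], [0, 0, 0]],
  ],
)

```text
time: 15.3
ee_pos: [0.6354, -0.1952, 0.1098]
tcp_rot: [-179.9, -0.0, 15.1]
wrist_force: [-2.1, 6.6, 5.3]
opening: 0.0684
grasp_force: 3.8
```

```bash
python3 -c "
from h import *
foot()"
```

```text
scene foot 79 [-34.8  33.2  55.9] brass 13 [32.4 41.1] stud u,v [ 2.8 85.9]
side foot 89 [21.5 46.5 53.7] brass 14 [35.7 45.6] stud u,v [-0.7 79.8]
wrist foot 1573 [22.8 48.1 55. ] brass 182 [36.8 47.7] stud u,v [ 1.4 81.6]
```

Call:
step_arm(
  targets=[
    [0.8, [0.5, -2, 0], [0, 0, 0]],
    [0.8, [0.8, -3, 0], [0, 0, 0]],
    [0.8, [0.8, -3, 0], [0, 0, 0]],
  ],
)

```text
time: 15.75
ee_pos: [0.636, -0.1973, 0.1099]
tcp_rot: [-179.8, -0.0, 15.1]
wrist_force: [-4.0, 11.4, 6.6]
opening: 0.0684
grasp_force: 6.1
```

Call:
step_arm(
  targets=[
    [0.8, [0.3, -1, 0], [0, 0, 0]],
    [0.8, [0.5, -2, 0], [0, 0, 0]],
    [0.8, [0.5, -2, 0], [0, 0, 0]],
  ],
)

```text
time: 16.05
ee_pos: [0.6364, -0.1987, 0.1099]
tcp_rot: [-179.8, -0.0, 15.1]
wrist_force: [-3.5, 13.9, 7.1]
opening: 0.0683
grasp_force: 7.6
```

```bash
python3 -c "
from h import *
foot()"
```

```text
scene foot 78 [-34.8  39.2  55.9] brass 9 [36.1 42.5] stud u,v [ 2.2 85.4]
side foot 87 [24.7 46.8 53.5] brass 8 [41.3 47.5] stud u,v [-0.7 79.7]
wrist foot 1591 [26.8 48.3 55.2] brass 128 [40.5 48. ] stud u,v [ 1.4 81.6]
```

Call:
step_arm(
  targets=[
    [0.8, [0.3, -1, 0], [0, 0, 0]],
    [0.8, [0.6, -2.2, 0], [0, 0, 0]],
    [0.8, [0.6, -2.2, 0], [0, 0, 0]],
    [0.8, [0.6, -2.2, 0], [0, 0, 0]],
  ],
)

```text
time: 16.6
ee_pos: [0.6368, -0.2003, 0.1099]
tcp_rot: [-179.7, -0.0, 15.2]
wrist_force: [-5.5, 18.0, 9.0]
opening: 0.0686
grasp_force: 9.1
```

```bash
python3 -c "
from h import *
foot()
print(bot.get_obs()['wrist_force'])"
```

```text
scene foot 72 [-34.8  38.2  55.8] brass 5 [38.4 41.5] stud u,v [ 2.7 84.8]
side foot 88 [26.9 46.7 53.5] brass 8 [40.7 45.9] stud u,v [-1.8 82.2]
wrist foot 1583 [28.8 48.3 55.3] brass 99 [42.2 48.4] stud u,v [ 1.5 81.6]
[-4.86459726 16.60402395  7.44398535]
```

View pics/wrist_last.png

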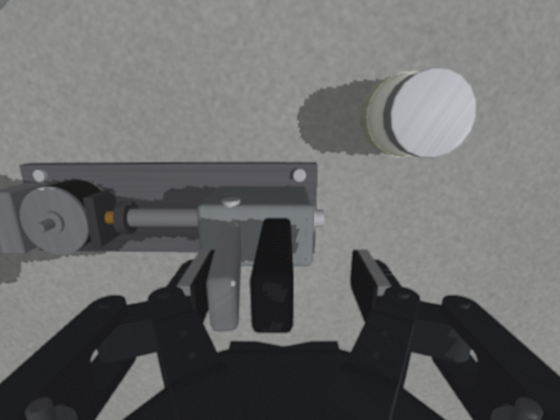

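Call:
step_arm(
  targets=[
    [0.8, [0, 0, 0], [0, 0, 0]],
    [0.8, [0, 0, 0], [0, 0, 0]],
    [0.8, [0, 0, 0], [0, 0, 0]],
    [0.8, [0, 0, 0], [0, 0, 0]],
  ],
)

```text
time: 17.15
ee_pos: [0.6368, -0.2003, 0.1099]
tcp_rot: [-179.7, -0.0, 15.2]
wrist_force: [-5.7, 16.7, 8.5]
opening: 0.0686
grasp_force: 9.1
```

The view shows the foot (103,220) pressing the mount (52,220) against the stop. The brass plunger (110,217) is about half showing, and the finger (200,285) holds the lever in. The force is steady, so I hand it in.

```bash
python3 -c "
from workcell import bot
print(bot.job_done())"
```

```text
the job is handed in; nothing more can be done
None
```

I swapped the mounts and handed in the job at about 17 s: the low mount is pressed against the stop with the spring an estimated 8–9 mm closed and the trigger still held in, and the tall one stands about 1.5 mm from the board's centre; no verdict came back.

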